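Nudge the microscope filter into its carrier

ROBOT

A 6-joint arm with a two-finger parallel gripper is mounted at the origin on the work surface. World frame = base frame: x ahead of the robot, y to its left, z up, the work surface at z = 0. Lengths are in mm, angles in degrees, forces in N, time in s.
With the tool pointing down it reaches from about 325 to 925 mm from the base axis. Payload 3.1 kg.
Tool frame: the origin (TCP) lies at the very end of the fingers, on their centre line; the grasp point (between the pads) lies grasp_offset behind it (grasp_offset is the distance from the TCP to the grasp point, in mm); z points along the fingers, y is the line along which they close (so a half turn about z gives the same grasp; the last joint's range is limited). The gripper opens to 85 mm and grips with 20 to 120 N. Pads are 22 mm wide; open, the fingers measure 114 mm over their backs; the gripper's body (76 mm by 85 mm) begins 54 mm behind the grasp point. The pads swing forward as they close: fully open they stand 13 mm farther back than shut.
Start: joints at [59.748, 12.427, 92.441, -0, 75.132, -6.429], TCP at [252.435, 571.766, 231.3] pointing down, gripper open.
Joint ranges: [-157.48, 157.48], [-44.54, 120.13], [17.64, 146.25], [-64.5, 244.5], [7.68, 150.69], [-147.95, 147.95]. Speed limits (degrees/s): [159.86, 159.86, 180, 180, 180, 180].

INTERFACE

Orientations are given as [roll, pitch, yaw] about the fixed x, y, z axes, in that order (R = Rz(yaw) Ry(pitch) Rx(roll)).
In Python, from station import * gives the robot as it stands. Calls block until the motion is done:
- goto(position, orientation): joint-space move of the TCP to a pose.
- move_l(position, attitude=None, speed=150): straight line of the TCP; attitude=None keeps the orientation; speed is the mean speed in mm/s.
- move_j(angles): joint-space move.
- grip(opening, squeeze=None): finger opening in mm; squeeze is the grip in N (None keeps the last); returns when the fingers have stopped.
- wait(seconds).
- solve_ik(position, orientation): joint angles nearest the present ones, or None.
- get_obs(): the state.
- get_image(name): name is "scene" or "top" or "wrist"; returns the picture (400x640x3 uint8, red, green, blue); there is no depth.
- get_calibration(name): a dict with "fx", "fy", "cx", "cy" (pixels), "R" (3x3) and "t" (3): a world point X has camera coordinates R X + t; the wrist camera has in their place "mount" (4x4, takes a point from camera to tool coordinates, whose origin is the TCP and whose axes are the flange's). Camera axes: x right, y down, z forward; pixel columns grow to the right and rows downward; lengths in mm; the calibration is good to about 2 mm. A picture is of the moment at which its call begins: read the wrist's pose just before it. get_calibration takes no time and is no camera call.
A pose or a line that the arm cannot do raises Unreachable and nothing moves.
- sign_off(): hands the job in; it is judged then, once.
Trained networks look in the newest picture that a camera, given by its name, has taken for a name from the list of things; names that differ only in an ending like _2 or _b are one class to them, and where a whole thing is asked for, a point or a joint stands for the part that bears it (a point fixed in the world has none). Each returns a list of dicts, best first, with "score" (0 to 1); they miss things now and then, are a little off and sometimes report something else, mostly with a low value. They report only what shows in the picture. A call takes as long as a camera call. They do not tell look-alikes from the thing itself.
- spot_in(name, camera): "extent" ([centre column, centre row, width, height] in pixels, round what is visible of it).
- regions_of(name, camera): "region" (400x640 bool, what is visible of it) and "extent" ([centre column, centre row, width, height] in pixels, round what is visible of it).
The state is a dict: "t": time; "joint_pos": joint angles; "qvel": joint speeds; "effort": joint torques, N m; "tcp_pos": TCP position; "ee_rot": TCP orientation; "wrist_force": force on the tool from outside, world axes, zero at the start; "moment": the same for the moment, N m; "grip_width": finger opening in mm; "grip_force": force on a finger pad.
Only numpy, scipy, OpenCV 4.12 (cv2) and the standard library are available. Lean on these libraries where they do the work, as an engineer would, in place of code of your own. Each camera call takes 0.05 s, during which the arm holds its last target. There are 200 camera calls.

TASK

A glass filter disc is lying loose on top of the microscope's filter carrier. With the fingertips, push it gently across the plate and over the rim of the empty round recess until it drops in and lies flat and fully home, flush with the plate. Do not pick the filter up, and leave the filter that is already in its recess and the things standing around undisturbed.

Things in the scene. Friction and masses are not known exactly. Their poses are not given: they have to be found in the camera images.
- carrier: Filter carrier: flat aluminium plate fixed to the bench, 150 mm along its own x, 200 mm along its own y, 20 mm thick, its flat top 20 mm above the bench. In its top are two equal round recesses, each about 47 mm in diameter and 8 mm deep, with a black floor. Origin at the centre of its underside, z up; it may stand turned about the vertical.
- empty_recess (a point): Centre of the mouth of the empty recess, level with the plate's top; at (28, 48, 20) mm in the carrier's frame. The recess floor is 8 mm below it.
- full_recess (a point): Centre of the mouth of the recess that already holds a filter, level with the plate's top; at (28, -52, 20) mm in the carrier's frame.
- filter: The loose filter described under filter_center, here with its origin at the centre of its underside.
- filter_center (a point): Centre (half-way up) of the loose filter: a round glass disc in a dark metal ring, 44 mm in diameter, 8 mm thick, about 40 g, free to slide. It starts lying flat on the plate's top, beside the recesses, its centre then 4 mm above the plate's top. Its z axis is the disc's axis. Fully home, its top is flush with the plate and its centre lies 4 mm below the plate's top.
- seated_filter: The seated filter described under seated_filter_center, here with its origin at the centre of its underside.
- seated_filter_center (a point): Centre (half-way up) of the filter that already lies flush in the other recess; same make and size as the loose one. It is to stay there.
- oil_bottle: Small amber bottle standing on the bench to the left of the carrier, 36 mm in diameter, 75 mm tall; origin at the centre of its underside. Bystander.
- dish: Open white round dish on the bench to the right of the carrier, 90 mm in diameter, 16 mm tall; origin at the centre of its underside. Bystander.
- jar: Small pale jar with a white cap on the bench to the right of the carrier, 48 mm in diameter, 60 mm tall; origin at the centre of its underside. Bystander.
There are look-alikes about, which are no part of the job. Leave any red look-alike of the filter alone.

How it is judged:
By the outcome, as a careful person would: the job done as asked, in the order asked, and still so for the second after the job is handed in, with the robot touching nothing.
It also fails if it takes over 35 s, if anything falls off the work surface, if the arm or the gripper's body presses on something with over 40 N, if the wrist force passes 120 N, or if a joint passes its speed limit or range.

## Working session

There is one attempt and no reset: what is moved stays moved. The work goes in short steps, each a Python script; the robot and the scene stay as the last script left them, time stands still between calls to the robot, and variables do not carry over. Pictures are saved under pics/ and viewed, at most 10 in all, crops included, and the job is handed in when it is done.

```bash
mkdir -p pics
python3 - <<'E'
from station import *
import cv2,numpy as np
o=get_obs();print(o['t'],o['tcp_pos'],o['ee_rot'])
for c in ['top','scene']:
    im=get_image(c);cv2.imwrite(f'pics/{c}0.png',im[:,:,::-1])
    for n in ['carrier','filter','oil_bottle','dish','jar']:
        print(c,n,[(np.round(d['extent'],1).tolist(),round(d['score'],2)) for d in spot_in(n,c)])
    k=get_calibration(c);print({a:np.round(v,3).tolist() for a,v in k.items()})
print(np.round(get_calibration('wrist')['mount'],3).tolist(), [(k,v.tolist() if hasattr(v,'tolist') else v) for k,v in get_obs().items() if k in('t','wrist_force')])
E
```

```text
0.0 [252.03244444 571.02797314 229.95917707] [-1.79861531e+02 -1.54587988e-02  1.56175092e+02]
top carrier [([285.4, 200.3, 116.4, 104.7], 0.59)]
top filter [([254.4, 196.2, 23.7, 18.0], 0.7), ([202.2, 193.4, 16.0, 20.3], 0.64)]
top oil_bottle [([145.7, 226.8, 30.6, 23.2], 0.7), ([286.1, 200.0, 119.1, 108.8], 0.34)]
top dish [([467.6, 180.4, 45.4, 38.7], 0.77)]
top jar [([469.5, 238.5, 32.4, 23.4], 0.85)]
{'fx': 418.015, 'fy': 418.015, 'cx': 318.713, 'cy': 198.696, 'R': [[0.022, -1.0, -0.008], [-0.983, -0.02, -0.181], [0.181, 0.012, -0.983]], 't': [-29.368, 544.938, 806.54]}
scene carrier [([341.9, 204.9, 104.5, 78.3], 0.66), ([317.0, 208.1, 22.7, 17.1], 0.18)]
scene filter [([370.4, 192.6, 16.2, 18.1], 0.73), ([438.9, 222.4, 18.1, 17.6], 0.53)]
scene oil_bottle [([443.9, 137.9, 19.5, 28.0], 0.83)]
scene dish [([175.8, 281.5, 45.6, 43.4], 0.68)]
scene jar [([160.2, 225.0, 30.8, 30.2], 0.67)]
{'fx': 476.811, 'fy': 476.811, 'cx': 318.327, 'cy': 198.164, 'R': [[0.37, 0.929, 0.003], [0.774, -0.306, -0.555], [-0.514, 0.208, -0.832]], 't': [-201.378, -395.93, 1340.027]}
[[0.0, -0.952, -0.306, 78.122], [1.0, 0.001, -0.001, 1.13], [0.001, -0.306, 0.952, -142.533], [0.0, 0.0, 0.0, 1.0]] [('t', 0.6), ('wrist_force', [-0.3716620269891716, -0.25105030263903183, 0.5483099198113023])]
```

Run:
```python
import cv2
im=cv2.imread('pics/top0.png')[120:290,120:520]
cv2.imwrite('pics/top0c.png',cv2.resize(im,None,fx=2,fy=2,interpolation=cv2.INTER_CUBIC))
```

```text
(no output)
```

View pics/top0c.png

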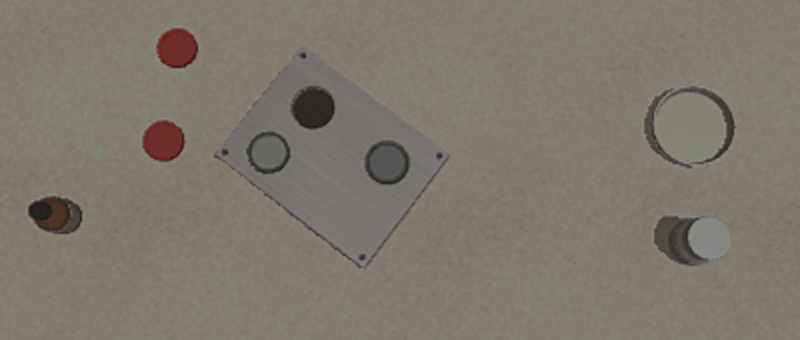

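The picture shows three round filter-like things besides the seated one at about (313, 201) in full-picture pixels. Two are red discs off the plate at about (208, 144) and (202, 190), which are the look-alikes. The third is a grey glass disc in a dark ring on the plate at (254, 196), which fits the loose filter. The empty black recess is at about (276, 173). I'll compute positions and confirm from close by with the wrist camera.

```bash
cat > h.py <<'E'
from station import *
import cv2,numpy as np
from scipy.spatial.transform import Rotation as Ro
def ray(px,k,z,R,t):
    d=R.T@np.array([(px[0]-k['cx'])/k['fx'],(px[1]-k['cy'])/k['fy'],1]); c=-R.T@t
    return c+d*(z-c[2])/d[2]
def top(px,z):
    k=get_calibration('top');return ray(px,k,z,np.array(k['R']),np.array(k['t']))
def wcam(o):
    k=get_calibration('wrist');T=np.eye(4);T[:3,:3]=Ro.from_euler('xyz',o['ee_rot'],degrees=True).as_matrix();T[:3,3]=o['tcp_pos']
    M=np.linalg.inv(T@np.array(k['mount']));return k,M[:3,:3],M[:3,3]
def wr(px,z,o):
    k,R,t=wcam(o);return ray(px,k,z,R,t)
def proj(X,o):
    k,R,t=wcam(o);p=R@np.asarray(X)+t;return np.array([k['fx']*p[0]/p[2]+k['cx'],k['fy']*p[1]/p[2]+k['cy']])
E
python3 - <<'E'
from h import *
f=lambda p:(120+p[0]/2,120+p[1]/2)
for n,p,z in [('loose',(269,152),28),('empty',(313,107),20),('seated',(387,162),20),('far',(303,48),20),('right',(449,156),20),('near',(363,268),20),('left',(216,156),20)]:
    print(n,top(f(p),z).round(1))
# hover view: wrist camera is +78 x tool, tilted toward TCP
L=top(f((269,152)),28);E=top(f((313,107)),20);S=top(f((387,162)),20)
y=(E-S)/np.linalg.norm(E-S);print('carrier yaw',np.degrees(np.arctan2(-y[0],y[1])),np.linalg.norm(E-S))
d=E-L;print(np.linalg.norm(d[:2]),np.degrees(np.arctan2(d[1],d[0])))
m=(E+L)/2
yaw=np.degrees(np.arctan2(d[1],d[0]))
for a in (yaw,yaw+180,yaw+90,yaw-90): print(a,solve_ik([m[0],m[1],190],[180,0,a]))
E
```

```text
loose [552.5 117.6  28. ]
empty [604.   74.1  20. ]
seated [545.7  -6.7  20. ]
far [669.7  87.6  20. ]
right [553.5 -72.3  20. ]
near [433.8  15.4  20. ]
left [548.5 175.1  20. ]
carrier yaw -35.82259132697487 99.67599999667318
67.44563764831236 -40.14623503310824
-40.14623503310824 [ 2.54921690e+00  9.93988386e+00  9.99617456e+01 -2.54444375e-14
  7.00983705e+01  1.32695452e+02]
139.85376496689176 [  2.5492169    9.93988386  99.96174561   0.          70.09837053
 -47.30454807]
49.85376496689176 [ 2.54921690e+00  9.93988386e+00  9.99617456e+01 -2.54444375e-14
  7.00983705e+01  4.26954519e+01]
-130.14623503310824 [   2.5492169     9.93988386   99.96174561    0.           70.09837053
 -137.30454807]
```

Run:
```python
from h import *
goto([552.5+8,117.6-6,190],[180,0,139.9]); grip(24)
o=get_obs();im=get_image('wrist');cv2.imwrite('pics/w1.png',im[:,:,::-1])
print(o['t'],o['tcp_pos'],o['ee_rot'],o['grip_width'],o['wrist_force'])
for n,z in [('filter',28),('carrier',20)]:
    for d in regions_of(n,'wrist'):
        e=d['extent'];print(n,np.round(e,1),round(d['score'],2),wr(e[:2],z,o).round(1))
for X in ([552.5,117.6,28],[604,74.1,20],[545.7,-6.7,20]): print(proj(X,o).round(0))
np.save('o1.npy',o,allow_pickle=True)
```

```text
3.2083 [560.4813838  111.62607134 190.00208807] [-1.79999492e+02 -1.45123474e-03  1.39902466e+02] 24.19440889870081 [0.11724843 0.55554508 0.07113883]
filter [412.1 103.5  42.   39.8] 0.88 [562.7 234.   28. ]
filter [455.7 181.   41.8  36.6] 0.84 [660.8 224.6  28. ]
filter [320.2 166.8  40.9  37.5] 0.63 [552.8 120.9  28. ]
carrier [269.5 198.6 184.6 136.1] 0.91 [545.2  51.1  20. ]
carrier [237.4 229.1  34.3  31.2] 0.44 [548.6  -4.4  20. ]
[318. 168.]
[318. 223.]
[234. 229.]
```

View pics/w1.png

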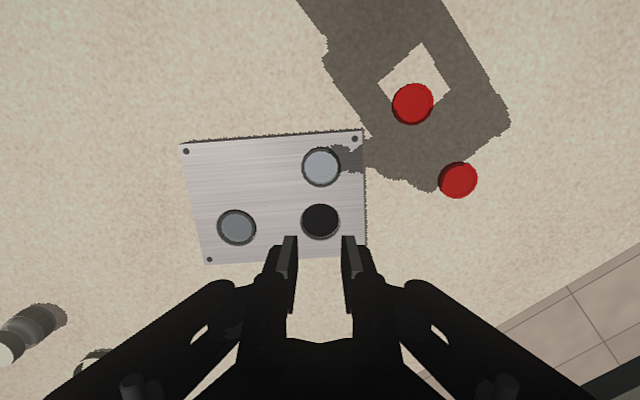

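The wrist view confirms this. The grey ringed glass disc at (320, 167) on the plate is the loose one, and the black empty recess is below it at (320, 221). The seated filter is at (237, 228), and the red look-alikes at (412, 103) and (457, 181) are off the plate. Next I'll refine the positions, then touch down behind the disc.

Run:
```python
from h import *
o=np.load('o1.npy',allow_pickle=True).item()
im=cv2.imread('pics/w1.png');g=cv2.cvtColor(im,6)
m=(g<75).astype(np.uint8);m[238:]=0
n,l,s,c=cv2.connectedComponentsWithStats(m[:, :])
i=l[221,320];print('recess px',c[i],s[i])
x0,y0,w,h=s[i][:4]; 
E=wr((x0+w/2-.5,y0+h/2-.5),20,o)
L=wr((320.4,166.8),28,o)
d=(E-L)[:2];D=np.linalg.norm(d);u=d/D;yaw=np.degrees(np.arctan2(-u[1],-u[0]))
print('E',E,'L',L,'D',D,'yaw',yaw,'tcp col',proj(o['tcp_pos'],o))
np.savez('plan.npz',E=E,L=L,u=u,yaw=yaw)
p=L[:2]-36*u
goto([*p,60],[180,0,yaw]); move_l([*p,32],speed=60)
z=32;b=get_obs()['wrist_force'][2]
while z>14:
    z-=1; move_l([*p,z],speed=30); f=get_obs()['wrist_force'][2]-b
    if abs(f)>2.5: break
o=get_obs();print(z,f,o['tcp_pos'],o['t'],o['grip_width'])
z+=2.5;move_l([*p,z],speed=30)
im=get_image('wrist');cv2.imwrite('pics/w2.png',im[120:320,180:460,::-1].repeat(2,0).repeat(2,1))
np.savez('plan.npz',E=E,L=L,u=u,yaw=yaw,z=z)
```

```text
recess px [319.38996139 220.61486486] [ 301  204   38   34 1036]
E [603.09766396  77.61904205  20.        ] L [552.96570327 121.02602566  28.        ] D 66.31274166626318 yaw 139.11220138537047 tcp col [317.1544909  250.04898399]
19 5.788984851073924 [525.93753727 144.62011122  19.9928895 ] 7.8333 23.74842584462149
```

View pics/w2.png

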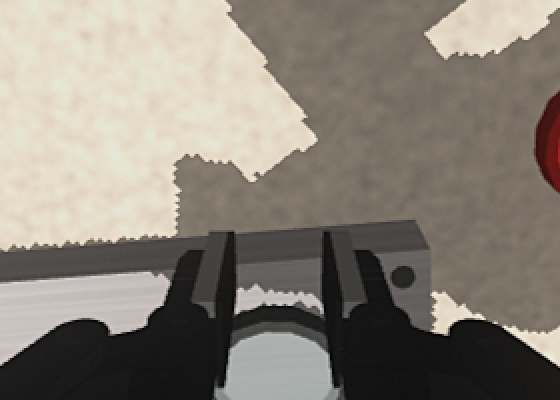

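The disc sits centred in the gap between the tips, about crop column 278 against a gap centre of 280. I'll push part-way and then recheck from above.

Run:
```python
from h import *
P=np.load('plan.npz');L,u,yaw=P['L'],P['u'],P['yaw'];z=22.
q=L[:2]+(28-29.4)*u
move_l([*(L[:2]-36*u),z],speed=30)
move_l([*q,z],speed=35)
o=get_obs();print('push end',o['tcp_pos'],o['wrist_force'],o['t'])
r=q-6*u; move_l([*r,z],speed=60); move_l([*r,26+14],speed=80)
v=q+26*u
goto([*v,185],[180,0,yaw])
o=get_obs();im=get_image('wrist');cv2.imwrite('pics/w3.png',im[100:300,180:460,::-1].repeat(2,0).repeat(2,1));cv2.imwrite('pics/w3f.png',im[:,:,::-1])
np.save('o3.npy',o,allow_pickle=True);print(o['t'],q,o['tcp_pos'])
for d in regions_of('filter','wrist'):
    e=d['extent'];print(np.round(e,1),round(d['score'],2),wr(e[:2],28,o).round(1))
```

```text
push end [551.75925821 122.01268707  21.97165706] [ 0.21948592  0.80597219 -0.05692968] 9.525
10.7917 [551.90731324 121.94243743] [571.50445714 104.79179927 185.25541434]
[319.1 181.4  44.4  40.2] 0.85 [574.6 103.4  28. ]
[458.6 170.1  43.9  36.1] 0.77 [662.8 224.3  28. ]
[410.4  89.9  43.5  42.8] 0.75 [563.  232.2  28. ]
```

View pics/w3.png

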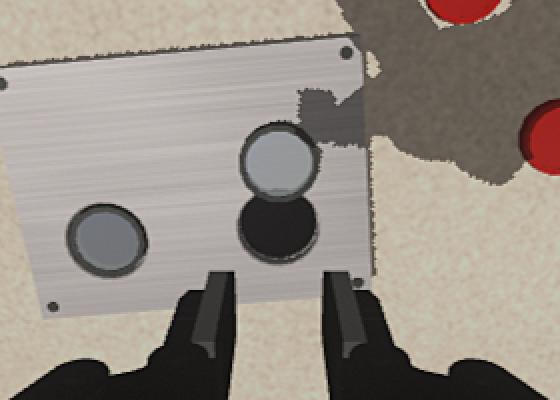

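Run:
```python
from h import *
o=np.load('o3.npy',allow_pickle=True).item()
P=np.load('plan.npz');u=P['u'];n=np.array([-u[1],u[0]])
g=cv2.cvtColor(cv2.imread('pics/w3f.png'),6)
for c in (306,312,318,324,330): print(c,g[222:240,c])
for r in (206,210,214,218): print(r,g[r,292:304],g[r,334:346])
T=np.array([551.759,122.013])
for nm,X in (('disc',wr((319.1,181.4),28,o)),('E3',wr((318.85,213.6),20,o)),('E1',P['E'])):
    d=X[:2]-T; print(nm,X.round(1),'along',d@u,'lat',d@n)
```

```text
306 [ 29  29  54  69  55  78 115 153 174 171 166 167 165 165 169 168 165 165]
312 [ 35  33  33  34  34  52  68  56  68 129 165 170 167 167 171 167 163 166]
318 [ 32  33  33  33  33  30  45  86  56  67 126 166 168 171 167 166 165 167]
324 [ 33  33  33  33  29  38  73  57  60 102 157 170 167 172 168 165 167 169]
330 [ 32  28  35  80 105  52  72 131 158 170 167 165 171 168 167 167 168 166]
206 [178 179 178 179 179 177 182 158  87  31  33  37] [ 32  32  22  77 138 165 170 167 167 167 166 165]
210 [175 175 175 175 178 172 131  75  46  28  36  35] [ 33  33  30  21 121 164 160 167 165 165 164 163]
214 [176 174 175 175 177 172 132  78  47  29  35  37] [ 34  32  26  55  97 133 159 169 167 167 168 168]
218 [173 173 173 174 174 177 165 108  60  63  46  32] [ 29  25 107 119 105 149 167 167 165 165 165 165]
disc [574.6 103.4  28. ] along 29.489892747327772 lat 0.9056376265204169
E3 [605.2  76.6  20. ] along 70.10665525569546 lat 0.6165604771390245
E1 [603.1  77.6  20. ] along 67.87105425508504 lat 0.04373805528563227
```

Run:
```python
from h import *
P=np.load('plan.npz');L,u,yaw=P['L'],P['u'],P['yaw'];n=np.array([-u[1],u[0]]);z=22.
q=L[:2]-1.4*u
r=q-6*u; goto([*r,45],[180,0,yaw]); move_l([*r,z],speed=80)
b=get_obs()['wrist_force'].copy() if hasattr(get_obs()['wrist_force'],'copy') else get_obs()['wrist_force']
move_l([*(q+28*u-.5*n),z],speed=35)
s=28
while s<43:
    s+=1.5; move_l([*(q+s*u-.5*n),z],speed=25)
    f=np.array(get_obs()['wrist_force'])-b; print(s,f.round(1))
    if np.linalg.norm(f)>8: break
e=q+(s-4)*u; move_l([*e,z],speed=60); move_l([*e,50],speed=100)
v=q+30*u; goto([*v,185],[180,0,yaw])
o=get_obs();im=get_image('wrist');cv2.imwrite('pics/w4.png',im[100:300,180:460,::-1].repeat(2,0).repeat(2,1));print(o['t'])
for d in regions_of('filter','wrist'):
    x=d['extent'];print(np.round(x,1),round(d['score'],2),wr(x[:2],20,o).round(1))
```

```text
29.5 [-0.6  0.1 -0.5]
31.0 [-1.1 -0.  -1.5]
32.5 [-0.4 -0.  -0.4]
34.0 [-0.5  0.9 -0.1]
35.5 [-1.6  0.8 -0. ]
37.0 [-1.9 -0.5 -0.5]
38.5 [ 0.5 -0.3  0.5]
40.0 [-0.9  0.6 -0.9]
41.5 [-1.1 -0.  -0.9]
43.0 [-1.1  0.   1.4]
16.8583
[318.4 210.2  42.1  34.8] 0.92 [604.6  76.5  20. ]
[410.8  86.3  39.   45.1] 0.64 [564.7 234.   20. ]
[459.7 165.6  42.8  38.7] 0.63 [666.2 227.3  20. ]
```

View pics/w4.png

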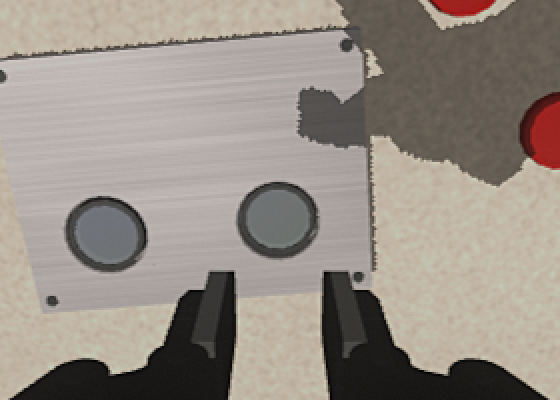

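It has dropped in: its rim now fills the recess at crop (278, 219), and the seated filter is unmoved. The shade differs slightly from the seated one, so I'll check flatness from closer.

Run:
```python
from h import *
P=np.load('plan.npz');u,yaw=P['u'],P['yaw'];n=np.array([-u[1],u[0]])
E=np.array([604.6,76.5]); p=E+20*u-25*n
goto([*p,75],[180,0,yaw])
o=get_obs();im=get_image('wrist');cv2.imwrite('pics/w5.png',cv2.resize(im[:, :,::-1],None,fx=1.25,fy=1.25));print(o['t'],proj([*E,20],o))
```

```text
17.5333 [353.30503028 189.27384111]
```

View pics/w5.png

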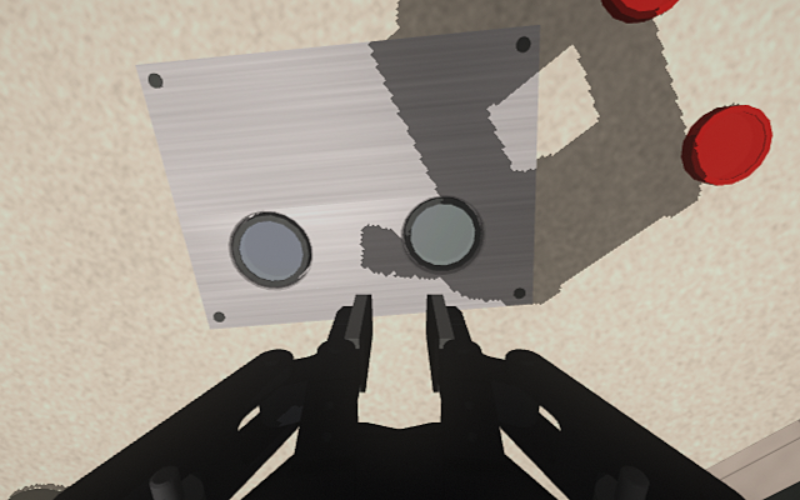

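Run:
```python
from h import *
P=np.load('plan.npz');yaw=P['yaw'];E=[604.6,76.5]
grip(0); goto([*E,45],[180,0,yaw]); move_l([*E,27],speed=60)
z=27;b=get_obs()['wrist_force'][2]
while z>17:
    z-=1; move_l([*E,z],speed=25); o=get_obs(); f=o['wrist_force'][2]-b
    if abs(f)>2.5: break
print(z,f,o['tcp_pos'])
move_l([*E,60],speed=100); goto([450,250,230],[180,0,yaw])
print(get_obs()['t'])
im=get_image('top');cv2.imwrite('pics/top6.png',cv2.resize(im[150:250,210:350,::-1],None,fx=5,fy=5,interpolation=2))
print([np.round(d['extent'],1).tolist() for d in spot_in('filter','top')])
```

```text
19 6.485497790261249 [604.85370479  76.48734306  20.09171281]
22.3583
[[276.2, 173.0, 20.1, 17.0], [202.7, 193.3, 19.0, 21.7], [207.1, 145.1, 21.4, 22.0]]
```

View pics/top6.png

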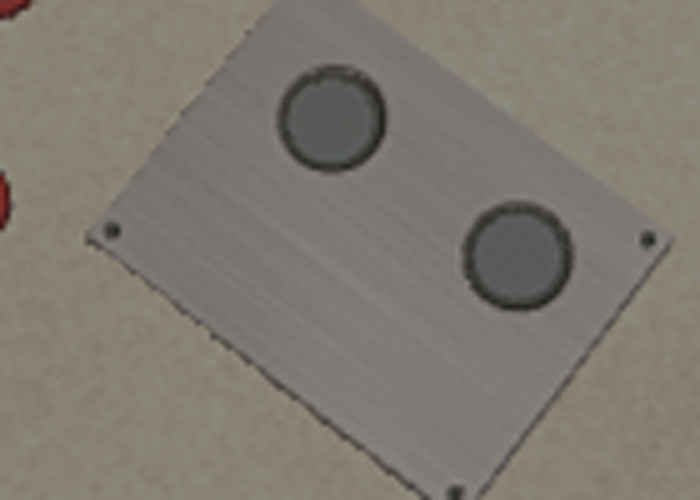

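The fingertip touched the disc's top at z = 20.1 mm, level with the plate. Both filters look alike and flush in the top view, at crop (332, 118) and (518, 256). Handing in.

```bash
python3 -c "
from station import *
print(sign_off())"
```

```text
the job is handed in; nothing more can be done
None
```

The loose filter was pushed into the empty recess and lies flush with the plate (its top touched at z = 20.1 mm); the robot never touched the seated filter or anything standing around, and the job is handed in.

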